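# Raise the recipe camera to its second stop and hold it on the tomato

## Task

The small camera stand on the worktop is pushed down and locked. Squeeze in the orange button on the side of its grip, pull the camera straight up past the first stop to the second stop, its full height, and turn it so that the lens looks at the tomato on the board. Nothing locks up there, so finish while still holding the camera steady at full height and aimed; leave the tomato and everything else where it is.

Things in the scene. Friction and masses are not known exactly. Their poses are not given: they have to be found in the camera images.
- camera_head: Black grip block, 30 (x) x 38 (y) x 46 (z) mm, on top of the stand's mast, a small grey camera on its front. Origin: block centre, 168 mm above the worktop when down. z up, x the level direction the lens looks. Take it from above, a finger on each y face: orange button on -y, ribs on +y; 45 mm across, 39 with the button in. Camera: 30 to 75 mm ahead in x, 50 wide, below the block's top.
- button_face (a point): Middle of the orange button's outer face (20 mm wide, 24 mm high), 26 mm from the block's centre towards -y when out (7 mm proud of the block). Axes as the camera head's.
- release (a joint): The orange button: 0 out, 0.006 m fully in; 2 N starts it, 5 N takes it fully in, it springs out when let go. The mast is free while the button is in more than 0.0045 m; when out it locks the mast at the bottom and stops it at the first stop.
- mast (a joint): Height of the telescope, straight up: 0 down and locked, 0.045 m first stop (blue band comes clear), 0.095 m second stop, the hard end (red band comes clear). With the button kept in it runs freely past the first; lifting takes 4 to 7 N. Let go at the top, spring and weight pull it down in half a second until the lock catches at 0.057 m.
- pan (a joint): Turn of sleeve, mast and head together about the mast's vertical axis, rad, counter-clockwise from above positive, range -1.7 to 1.1; light friction (0.04 N m), stays where left, turns at any height. The lens starts 0.25 to 1.5 rad clockwise of the tomato, more towards the robot; limits are not met on the way to it.
- stand: Round black rubber foot of the camera stand, 90 mm across, 16 mm high, stuck to the worktop; origin at the centre of its underside, under the mast's axis. The aluminium sleeve above it is 34 mm thick (collar 40 mm) and ends 135 mm above the worktop; the steel mast is 24 mm thick.
- tomato: Red tomato, 74 mm across, 69 mm high, loose on the wooden board; origin at the middle of its underside. The camera's target; not to be moved.
- board: Wooden chopping board, 220 x 320 x 22 mm, fixed; origin at the centre of its underside, long side along its y.
- lemon: Yellow lemon, 83 x 58 x 58 mm, loose on the right part of the board; a bystander. Origin at the middle of its underside.
- garlic: White garlic bulb, 48 x 50 x 51 mm, loose on the worktop; a bystander. Origin at the middle of its underside.
- tin: Small food tin, 57 mm across, 72 mm high, loose on the worktop; a bystander. Origin at the middle of its underside.
- cream_tube: Tube of hand cream, 42 x 146 x 28 mm, lying loose on the worktop; a bystander. Origin at the middle of its underside.

How it is judged:
By the outcome, as a careful person would: the job done as asked, in the order asked, and still so for the second after the job is handed in, while the arm keeps its last pose, push and grip.
It also fails if it takes over 38 s, if anything falls off the work surface, if the arm or the gripper's body presses on something with over 40 N, if the wrist force passes 120 N, or if a joint passes its speed limit or range.

## Robot

A 6-joint arm with a two-finger parallel gripper is mounted at the origin on a cart in front of the work surface, level with it; the furniture and walls round the work are solid. World frame = base frame: x ahead of the robot, y to its left, z up, the work surface at z = 0. Lengths are in mm, angles in rad, forces in N, time in s.
With the tool pointing down it reaches from about 400 to 925 mm from the base axis. Payload 12.5 kg.
Tool frame: the origin (TCP) lies midway between the tips of the shut fingers; the grasp point (between the pads) lies 19 mm behind it; z points along the fingers, y is the line along which they close (so a half turn about z gives the same grasp; the last joint's range is limited). The gripper opens to 95 mm and grips with 3 to 60 N. Pads are 20 mm wide; open, the fingers measure 119 mm over their backs; the gripper's body (75 mm by 180 mm) begins 59 mm behind the grasp point.
Start: joints at [-1.22, 0.491, 1.559, -0, 1.092, -0.106], TCP at [275.699, -560.928, 187.861] pointing down, gripper open.
Joint ranges: [-3.1, 3.1], [-0.84, 2.19], [0.05, 2.79], [-1.13, 4.28], [0.06, 2.93], [-2.69, 2.69]. Speed limits (rad/s): [2.22, 2.22, 2.79, 3.14, 3.14, 3.14].

## Interface

Orientations are given as [roll, pitch, yaw] about the fixed x, y, z axes, in that order (R = Rz(yaw) Ry(pitch) Rx(roll)).
In Python, from cell import * gives the robot as it stands. The module is installed in compiled form; this text tells all that it offers.
- The arm moves only by the tool arm_command, never from a script. Its arguments are lists of equal length, an entry for each row: "delta_pos": the shift along the world's x, y, z in units of 250 mm (1.0 is 250 mm), a list of three; "delta_rot": the turn, a rotation vector about the world's x, y, z in units of 90 degrees (1.0 is 90 degrees), a list of three; "claw": the closure, from 0 (fully open) to 1 (shut). In form: {"delta_pos": [[tx, ty, tz], ...], "delta_rot": [[wx, wy, wz], ...], "claw": [claw, ...]}. A call has exactly 5 rows; each row is the pose to reach, as a shift and turn from the pose commanded when the call began; what a row does not reach only later rows make up. A row lasts 1/12 s, in which the tool goes at most 41.7 mm and 7.16 degrees, less where a joint would pass 70% of its speed; a pose out of reach is approached as far as the arm can. A call with a number of a shift or a turn outside -1 to 1 is refused whole. A call with a gripper value outside its range is refused whole. The fingers move at their own pace and stop on an object; the grip force is fixed at half the most. Time passes only in rows, so rows that repeat a pose let the fingers close, or fill a call up. It gives the time, the measured TCP pose, the force, the opening and the grip force at its end, in the units of the state.
- state(): the state, without advancing time (a new reading comes with each control period).
- read_camera(name): name is "scene" or "top"; returns the picture (420x560x3 uint8, red, green, blue); there is no depth.
- calibration(name): a dict with "camera_matrix" (3x3 intrinsics, pixels), "k1" (the pictures are not rectified: a ray, as slopes to the right and down, at radius r is drawn at 1 + k1 r^2 times it, then the intrinsics apply), "T" (4x4, takes a point from camera to world coordinates). Camera axes: x right, y down, z forward; pixel columns grow to the right and rows downward; lengths in mm; the calibration is good to about 2 mm. A picture is of the moment at which its call begins. calibration takes no time and is no camera call.
- job_done(): hands the job in; it is judged then, once.
The state is a dict: "t": time; "joints": joint angles; "qvel": joint speeds; "tau": joint torques, N m; "eef_pos": TCP position; "tcp_rot": TCP orientation; "ft_force": force on the tool from outside, world axes, zero at the start; "moment": the same for the moment, N m; "opening": opening from 0.0 (shut) to 1.0 (fully open); "grip_force": force on a finger pad.
Only numpy, scipy, OpenCV 4.12 (cv2) and the standard library are available. Lean on these libraries where they do the work, as an engineer would, in place of code of your own. Each camera call takes 0.05 s, during which the arm holds its last target. There are 200 camera calls.

## Working session

There is one attempt and no reset: what is moved stays moved. The work goes in short steps, Python scripts to look and compute and a tool call to move; the robot and the scene stay as the last step left them, time stands still between calls to the robot, and variables do not carry over. Pictures are saved under pics/ and viewed, at most 10 in all, crops included, and the job is handed in when it is done.

Besides the shell and the picture viewer there is one more tool, called after "Request:" by a JSON object that holds its "op" and its "data", one argument or row to a line. arm_command: Moves the arm, as the interface text tells. Shifts and turns lie within -1 to 1; 1 stands for 250 mm of shift or 90 degrees of turn. Its arguments: {"type":"object","properties":{"delta_pos":{"type":"array"},"delta_rot":{"type":"array"},"claw":{"type":"array"}},"required":["delta_pos","delta_rot","claw"]}

```bash
mkdir -p pics; cat > h.py <<'E'
from cell import *
import numpy as np, cv2
def ray(name,u,v):
    c=calibration(name);K=np.array(c["camera_matrix"]);T=np.array(c["T"]);k=c["k1"]
    d=np.array([(u-K[0,2])/K[0,0],(v-K[1,2])/K[1,1]]);s=d.copy()
    for _ in range(30): s=d/(1+k*(s@s))
    return T[:3,3],T[:3,:3]@np.array([s[0],s[1],1])
def at_z(name,u,v,z):
    o,d=ray(name,u,v);return o+d*(z-o[2])/d[2]
def proj(name,p):
    c=calibration(name);K=np.array(c["camera_matrix"]);T=np.array(c["T"])
    q=T[:3,:3].T@(np.array(p)-T[:3,3]);s=q[:2]/q[2];s=s*(1+c["k1"]*(s@s));return K[:2,:2]@s+K[:2,2]
def snap(name,f):
    im=read_camera(name);cv2.imwrite("pics/"+f,im[:,:,::-1]);return im
E
python3 - <<'E'
from h import *
for n in("scene","top"):
    snap(n,n+"0.png");c=calibration(n);print(n,np.round(c["T"],2).tolist(),np.round(c["camera_matrix"],1).tolist(),c["k1"])
s=state();print(s)
E
```

```text
scene [[0.98, -0.08, 0.16, 329.58], [-0.17, -0.43, 0.88, -1208.14], [0.0, -0.9, -0.44, 749.25], [0.0, 0.0, 0.0, 1.0]] [[543.5, 0.0, 274.7], [0.0, 543.5, 207.0], [0.0, 0.0, 1.0]] -0.10043809463071238
top [[0.27, -0.94, 0.2, 331.7], [-0.96, -0.27, 0.06, -2.8], [-0.0, -0.21, -0.98, 1230.68], [0.0, 0.0, 0.0, 1.0]] [[425.4, 0.0, 279.7], [0.0, 425.4, 207.0], [0.0, 0.0, 1.0]] -0.07328875565230053
{'t': 0.1, 'joints': array([-1.21959846e+00,  4.91499319e-01,  1.55942708e+00,  2.17382185e-05,
        1.09171169e+00, -1.05608626e-01]), 'qvel': array([ 2.05792174e-04, -1.51962259e-03, -5.20666494e-04, -1.06232676e-03,
       -2.27704425e-03,  6.29236049e-05]), 'tau': array([ 3.41541447e-03, -6.13622618e+01, -2.58603877e+01,  6.94014737e-02,
        4.69718256e-02, -4.57315286e-05]), 'eef_pos': array([ 275.60697776, -560.65621526,  187.30689585]), 'tcp_rot': array([-3.14055508e+00, -1.29374836e-04,  4.56796393e-01]), 'ft_force': array([ 0.60495202, -0.00562516, -0.33664651]), 'moment': array([ 0.00520896, -0.01708147,  0.03756827]), 'grip_force': 0.0, 'opening': 1.005600381561063}
```

View pics/scene0.png

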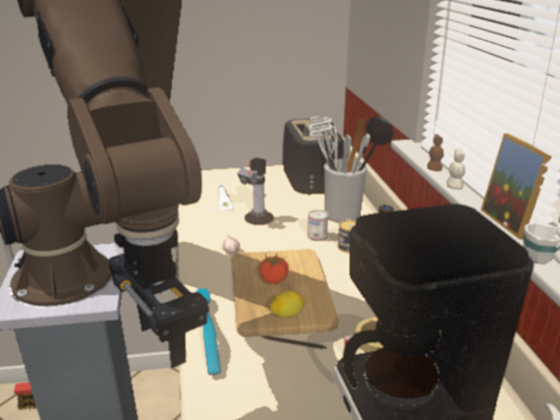

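View pics/top0.png

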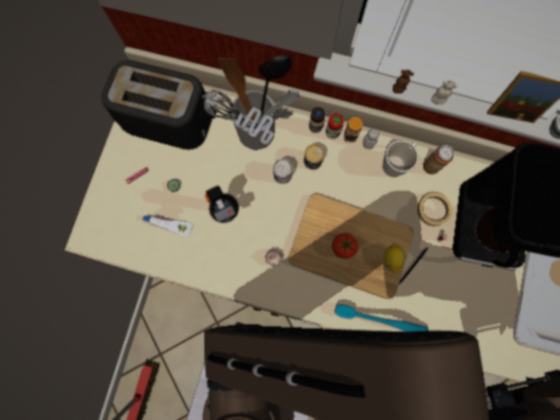

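The top view shows the stand at about (223,208), the tomato at (345,246), and the garlic at (274,257). In the scene view the camera head is at about (256,172) and the foot at (258,217). I'll zoom in on the head.

```bash
python3 - <<'E'
import cv2,numpy as np
from h import *
t=cv2.imread("pics/top0.png")[175:235,185:255];s=cv2.imread("pics/scene0.png")[145:230,215:300]
f=lambda a:cv2.resize(a,(480,480),interpolation=cv2.INTER_CUBIC)
a=cv2.resize(t,(420,360),interpolation=cv2.INTER_CUBIC);b=cv2.resize(s,(360,360),interpolation=cv2.INTER_CUBIC)
cv2.imwrite("pics/z0.png",cv2.convertScaleAbs(np.hstack([a,b]),alpha=1.6,beta=10))
print("tomato",at_z("top",345,246,56),at_z("scene",274,269,56))
print("foot",at_z("top",224,208,16),at_z("scene",258.5,216,16))
E
```

```text
tomato [ 518.53239868 -134.13805503   56.        ] [ 517.14191256 -141.2067895    56.        ]
foot [537.09146562 228.93034735  16.        ] [532.76978161 214.06990174  16.        ]
```

View pics/z0.png

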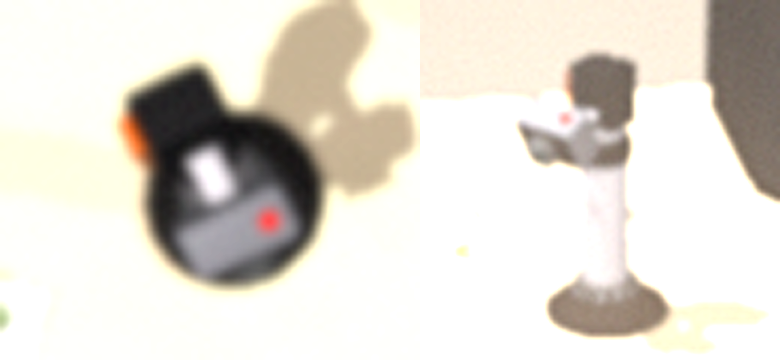

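```bash
python3 - <<'E'
from h import *
P=lambda x,y,z:at_z("top",185+(x)/6-.4,175+y/6-.4,z)
f=P(235,197,8);print("foot",f)
a,b=P(128,100,191),P(203,65,191);c=P(222,112,191)
print(a,b,c,"len",np.linalg.norm(b-a),np.linalg.norm(c-b))
cc=(a+c)/2;print("block c",cc)
for q,r,z in((a,b,0),(P(205,278,175),P(300,235,175),0),(P(180,232,175),P(268,187,175),0)):
    d=r-q;print("lens yaw",np.arctan2(d[1],d[0])-np.pi/2)   # y axis - 90deg
d=c-b;print("yaw from side",np.arctan2(d[1],d[0]))
# color blob orange/red
im=cv2.imread("pics/top0.png").astype(int)
B,G,R=im[...,0],im[...,1],im[...,2]
m=(R>90)&(R>2*G)&(R>2*B);m[:,:]&=True
v,u=np.nonzero(m[225:270,325:370]);print("tomato px",u.mean()+325,v.mean()+225,len(u), at_z("top",u.mean()+325,v.mean()+225,57))
m=(R>110)&(R-B>70);v,u=np.nonzero(m[185:205,200:215]);print("button",u+200,v+185,at_z("top",u.mean()+200,v.mean()+185,168))
s=cv2.imread("pics/scene0.png").astype(int);R,G,B=s[...,2],s[...,1],s[...,0]
m=(R>90)&(R>2*G)&(R>2*B);v,u=np.nonzero(m[245:290,255:295]);print("tomato s",at_z("scene",u.mean()+255,v.mean()+245,57))
# foot proj check
print(proj("scene",[f[0],f[1],16]),proj("scene",[f[0],f[1],191]))
E
```

```text
foot [539.88664307 231.63024726   8.        ]
[536.35833546 252.60940885 191.        ] [559.48907567 226.67906706 191.        ] [542.14660642 212.77043122 191.        ] len 34.74785990909205 22.23086571027793
block c [539.25247094 232.68992004 191.        ]
lens yaw -2.413196265465494
lens yaw -2.430702201030871
lens yaw -2.379878035978204
yaw from side -2.465634248076674
tomato px 347.65909090909093 246.18939393939394 132 [ 519.85659922 -141.27613263   57.        ]
button [205 205 206 205 206 205 206 207 205 206 207 206 207 208 206 207 208 208] [194 195 195 196 196 197 197 197 198 198 198 199 199 199 200 200 200 201] [524.79585221 252.11018217 168.        ]
tomato s [ 513.2495174  -154.09403856   57.        ]
[259.98544414 213.18955366] [259.35109698 158.49255142]
```

Request:
{"op": "arm_command", "data": {
  "delta_pos": [
    [0.04, 0.12, 0.066],
    [0.08, 0.25, 0.132],
    [0.12, 0.38, 0.198],
    [0.16, 0.51, 0.264],
    [0.2, 0.64, 0.33]
  ],
  "delta_rot": [
    [0, 0, 0],
    [0, 0, 0],
    [0, 0, 0],
    [0, 0, 0],
    [0, 0, 0]
  ],
  "claw": [0, 0, 0, 0, 0]
}}

```text
t: 0.52
eef_pos: [325.7, -399.2, 270.7]
tcp_rot: [-3.141, 0.0, 0.456]
ft_force: [0.1, -0.6, 0.5]
opening: 1.003
grip_force: 0.0
```

Request:
{"op": "arm_command", "data": {
  "delta_pos": [
    [0.05, 0.14, 0],
    [0.1, 0.28, 0],
    [0.15, 0.42, 0],
    [0.2, 0.56, 0],
    [0.25, 0.7, 0]
  ],
  "delta_rot": [
    [0, 0, 0.03],
    [0, 0, 0.06],
    [0, 0, 0.09],
    [0, 0, 0.12],
    [0, 0, 0.167]
  ],
  "claw": [0, 0, 0, 0, 0]
}}

```text
t: 0.93
eef_pos: [388.3, -224.1, 270.3]
tcp_rot: [-3.142, 0.0, 0.721]
ft_force: [0.5, -0.2, -0.2]
opening: 0.999
grip_force: 0.0
```

Request:
{"op": "arm_command", "data": {
  "delta_pos": [
    [0.05, 0.14, 0],
    [0.1, 0.28, 0],
    [0.15, 0.42, 0],
    [0.2, 0.56, 0],
    [0.25, 0.7, 0]
  ],
  "delta_rot": [
    [0, 0, 0],
    [0, 0, 0],
    [0, 0, 0],
    [0, 0, 0],
    [0, 0, 0]
  ],
  "claw": [0, 0, 0, 0, 0]
}}

```text
t: 1.35
eef_pos: [450.8, -49.0, 270.4]
tcp_rot: [3.142, 0.0, 0.719]
ft_force: [1.1, -0.7, 0.4]
opening: 1.003
grip_force: 0.0
```

Request:
{"op": "arm_command", "data": {
  "delta_pos": [
    [0.05, 0.14, 0],
    [0.1, 0.28, 0],
    [0.15, 0.42, 0],
    [0.2, 0.56, 0],
    [0.25, 0.7, 0]
  ],
  "delta_rot": [
    [0, 0, 0],
    [0, 0, 0],
    [0, 0, 0],
    [0, 0, 0],
    [0, 0, 0]
  ],
  "claw": [0, 0, 0, 0, 0]
}}

```text
t: 1.77
eef_pos: [513.3, 126.1, 270.2]
tcp_rot: [-3.142, 0.0, 0.719]
ft_force: [0.1, -0.4, 0.9]
opening: 1.004
grip_force: 0.0
```

Request:
{"op": "arm_command", "data": {
  "delta_pos": [
    [0.03, 0.12, 0],
    [0.06, 0.24, 0],
    [0.09, 0.36, 0],
    [0.106, 0.424, -0.06],
    [0.106, 0.424, -0.12]
  ],
  "delta_rot": [
    [0, 0, 0],
    [0, 0, 0],
    [0, 0, 0],
    [0, 0, 0],
    [0, 0, 0]
  ],
  "claw": [0, 0, 0, 0, 0]
}}

```text
t: 2.18
eef_pos: [540.2, 233.1, 239.8]
tcp_rot: [3.141, -0.001, 0.722]
ft_force: [-0.5, -0.2, -0.2]
opening: 1.001
grip_force: 0.0
```

```bash
python3 - <<'E'
from h import *
s=snap("scene","s1.png");t=snap("top","t1.png")
a=cv2.resize(t[130:250,160:300],(420,360),interpolation=cv2.INTER_CUBIC);b=cv2.resize(s[100:225,195:320],(360,360),interpolation=cv2.INTER_CUBIC)
cv2.imwrite("pics/z1.png",cv2.convertScaleAbs(np.hstack([a,b])[:,:,::-1],alpha=1.5,beta=15))
p=state()["eef_pos"];print(p,proj("scene",p),proj("top",p))
E
```

```text
[538.52534618 230.50235578 237.79782839] [258.75829102 143.1322421 ] [211.53648547 188.02589717]
```

View pics/z1.png

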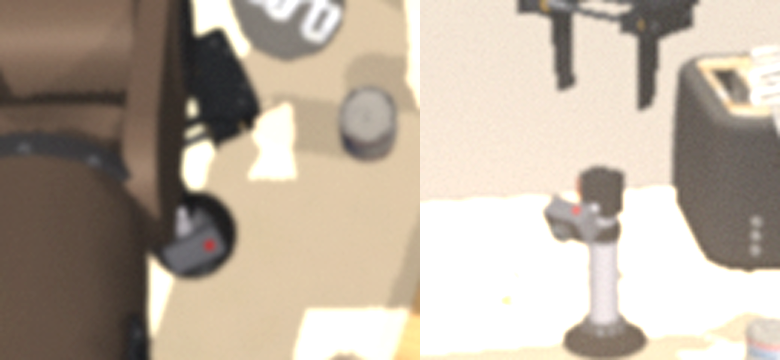

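The scene crop shows the finger tips at about (567,88) and (645,105). That puts them higher than predicted, so I'll check the projection without brightening.

```bash
python3 - <<'E'
from h import *
s=cv2.imread("pics/s1.png")
p=np.array([539.5,231.5,239.]);d=np.array([np.cos(-.85),np.sin(-.85),0])
b=cv2.resize(s[85:235,205:315],None,fx=5,fy=5,interpolation=cv2.INTER_CUBIC)[:600]
def mk(q,c):
    u=(proj("scene",q)-[205,85]+.5)*5-.5;cv2.circle(b,tuple(int(x) for x in u),3,c,-1);print(u)
for k in(-53,53):mk(p+k*d,(0,255,0));mk(p+k*d+[0,0,80],(255,255,0))
f=np.array([539.7,232,0]);e=np.array([-d[1],d[0],0]);
for a in(-15,15):
  for c in(-19,19):mk(f+[0,0,191]+a*e+c*d,(0,0,255))
for t in np.linspace(0,6.28,20):mk(f+[45*np.cos(t),45*np.sin(t),0],(255,0,0)) 
cv2.imwrite("pics/z2.png",b)
E
```

```text
[201.81784232 270.79077902]
[198.8131176 135.8572744]
[345.46452664 309.9563051 ]
[345.55279963 170.2737764 ]
[231.01063317 369.12024466]
[281.93165579 384.28674333]
[264.97510561 354.63128893]
[315.68105049 369.39966595]
[350.41584658 660.60006674]
[342.31323082 650.14237051]
[327.35805944 641.56023622]
[307.20934848 635.70093895]
[283.97406734 633.12448752]
[260.01094301 634.07233018]
[237.73796982 638.45570867]
[219.44071971 645.85991563]
[207.07625932 655.56583816]
[202.07370537 666.59470331]
[205.14576938 677.78367189]
[216.142006  687.8968541]
[233.98655565 695.76752619]
[256.74167679 700.45441601]
[281.81678798 701.38288482]
[306.30384647 698.4376273 ]
[327.37842756 691.9819528 ]
[342.6822387  682.79814892]
[350.60990554 671.96544902]
[350.45667049 660.70661116]
```

View pics/z2.png

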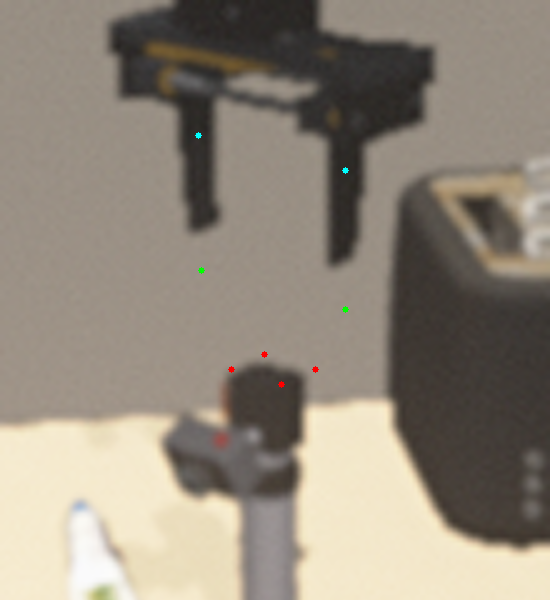

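The tips sit about 8 px above the prediction: either they retract when open, or the camera is biased. Shut fingers define the TCP, so I'll shut them here and calibrate.

Request:
{"op": "arm_command", "data": {
  "delta_pos": [
    [0, 0, 0],
    [0, 0, 0],
    [0, 0, 0],
    [0, 0, 0],
    [0, 0, 0]
  ],
  "delta_rot": [
    [0, 0, 0],
    [0, 0, 0],
    [0, 0, 0],
    [0, 0, 0],
    [0, 0, 0]
  ],
  "claw": [1, 1, 1, 1, 1]
}}

```text
t: 2.7
eef_pos: [539.9, 229.8, 241.0]
tcp_rot: [3.141, -0.001, 0.719]
ft_force: [0.1, 0.3, -0.6]
opening: 0.708
grip_force: 0.0
```

Request:
{"op": "arm_command", "data": {
  "delta_pos": [
    [0, 0, 0],
    [0, 0, 0],
    [0, 0, 0],
    [0, 0, 0],
    [0, 0, 0]
  ],
  "delta_rot": [
    [0, 0, 0],
    [0, 0, 0],
    [0, 0, 0],
    [0, 0, 0],
    [0, 0, 0]
  ],
  "claw": [1, 1, 1, 1, 1]
}}

```text
t: 3.12
eef_pos: [539.7, 230.1, 240.4]
tcp_rot: [3.142, -0.0, 0.719]
ft_force: [-0.5, 0.1, -0.0]
opening: 0.357
grip_force: 0.0
```

```bash
python3 - <<'E'
from h import *
s=snap("scene","s2.png");p=state()["eef_pos"];print(p,state()["opening"])
u=(proj("scene",p)-[205,85]+.5)*5-.5;b=cv2.resize(s[85:205,205:315,::-1],None,fx=5,fy=5,interpolation=cv2.INTER_CUBIC)
cv2.circle(b,tuple(int(x) for x in u),3,(0,255,0),-1);print(u);b=cv2.copyMakeBorder(b[:,100:450],0,0,0,420,0)
t=cv2.imread("pics/top0.png")
c=t[340:420,460:560];c=cv2.resize(c,(400,320),interpolation=cv2.INTER_CUBIC);c=cv2.convertScaleAbs(c,alpha=2.5,beta=10)
q=np.array([275.6,-560.7,187.3])
for z in(0,25,90):
  for k in(-53,53):
    w=(proj("top",q+[k*np.cos(-1.114),k*np.sin(-1.114),z])-[460,340])*4;cv2.circle(c,tuple(int(x) for x in w),3,(0,255,0),-1)
b[:320,360:760]=c
cv2.imwrite("pics/z3.png",b)
E
```

```text
[539.68647595 230.08272416 240.33377375] 0.31092036508462306
[272.8914064  288.52395901]
```

View pics/z3.png

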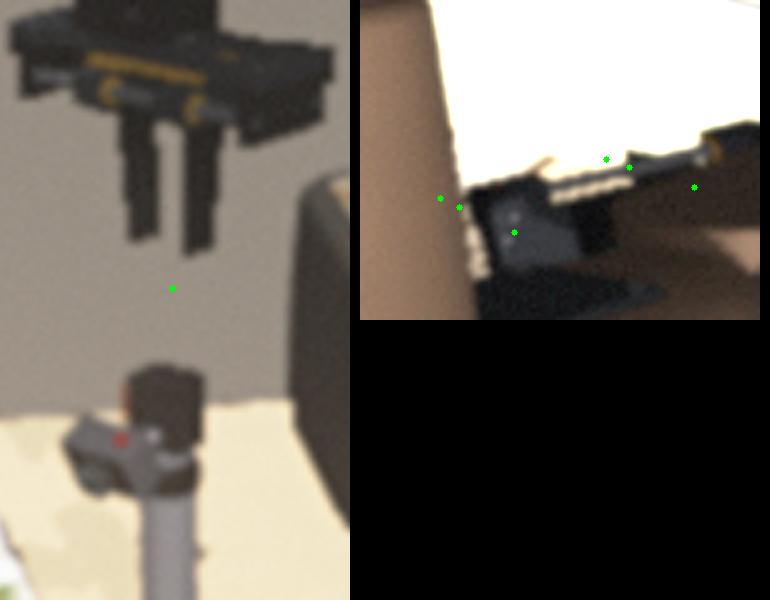

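```bash
python3 - <<'E'
from h import *
s=cv2.imread("pics/scene0.png")
b=cv2.resize(s[225:395,90:350],None,fx=3,fy=3,interpolation=cv2.INTER_CUBIC)
b=cv2.convertScaleAbs(b,alpha=1.2,beta=25)
def mk(q,c):
    u=(proj("scene",q)-[90,225]+.5)*3-.5;cv2.circle(b,tuple(int(x) for x in u),2,c,-1)
q=np.array([275.6,-560.7,187.3])
for z in(0,78):
  for k in(-53,53): mk(q+[k*np.cos(-1.114),k*np.sin(-1.114),z],(0,255,0))
# board corners from top
t=cv2.imread("pics/top0.png")
hsv=cv2.cvtColor(t,cv2.COLOR_BGR2HSV)
for u,v in((314,194),(413,232),(392,297),(289,252)):
    p=at_z("top",u,v,22);print(p);mk(p,(255,0,0))
for t_ in np.linspace(0,6.28,12):mk([518+37*np.cos(t_),-136+37*np.sin(t_),56],(255,255,0))
c=cv2.resize(t[175:310,270:430],None,fx=2,fy=2,interpolation=cv2.INTER_CUBIC)
b[:c.shape[0],780-c.shape[1]:]=c
cv2.imwrite("pics/z4.png",b)
E
```

```text
[647.70291526 -13.48047994  22.        ]
[ 616.42132886 -318.22732199   22.        ]
[ 420.21316488 -300.28660977   22.        ]
[464.12611146  11.44604282  22.        ]
```

View pics/z4.png

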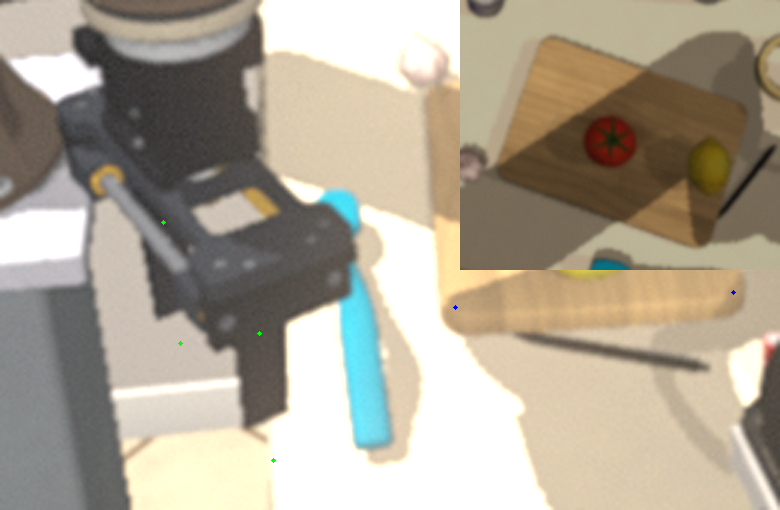

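The board corners agree between both cameras. The fingers, though, show about 23 mm higher than reported in both scene views, so I'll set the grasp height by image while descending. First I'll reopen.

Request:
{"op": "arm_command", "data": {
  "delta_pos": [
    [-0.006, 0, 0],
    [-0.006, 0, 0],
    [-0.006, 0, 0],
    [-0.006, 0, 0],
    [-0.006, 0, 0]
  ],
  "delta_rot": [
    [0, 0, 0],
    [0, 0, 0],
    [0, 0, 0],
    [0, 0, 0],
    [0, 0, 0]
  ],
  "claw": [0, 0, 0, 0, 0]
}}

```text
t: 3.58
eef_pos: [538.2, 230.1, 240.3]
tcp_rot: [3.142, 0.0, 0.719]
ft_force: [0.5, 0.2, -0.2]
opening: 0.605
grip_force: 0.0
```

Request:
{"op": "arm_command", "data": {
  "delta_pos": [
    [0, 0, 0],
    [0, 0, 0],
    [0, 0, 0],
    [0, 0, 0],
    [0, 0, 0]
  ],
  "delta_rot": [
    [0, 0, 0],
    [0, 0, 0],
    [0, 0, 0],
    [0, 0, 0],
    [0, 0, 0]
  ],
  "claw": [0, 0, 0, 0, 0]
}}

```text
t: 4.0
eef_pos: [538.2, 230.1, 240.4]
tcp_rot: [3.142, 0.0, 0.719]
ft_force: [0.1, -0.2, 0.4]
opening: 0.959
grip_force: 0.0
```

Request:
{"op": "arm_command", "data": {
  "delta_pos": [
    [0, 0, -0.06],
    [0, 0, -0.14],
    [0, 0, -0.22],
    [0, 0, -0.3],
    [0, 0, -0.36]
  ],
  "delta_rot": [
    [0, 0, 0],
    [0, 0, 0],
    [0, 0, 0],
    [0, 0, 0],
    [0, 0, 0]
  ],
  "claw": [0, 0, 0, 0, 0]
}}

```text
t: 4.42
eef_pos: [537.8, 229.9, 148.9]
tcp_rot: [-3.141, 0.001, 0.719]
ft_force: [1.3, 0.6, 0.6]
opening: 1.0
grip_force: 0.0
```

```bash
python3 - <<'E'
from h import *
s=snap("scene","s3.png");print(state()["eef_pos"],state()["ft_force"])
b=cv2.resize(s[125:205,210:310,::-1],None,fx=7,fy=7,interpolation=cv2.INTER_CUBIC)
cv2.imwrite("pics/z5.png",cv2.convertScaleAbs(b,alpha=1.4,beta=20))
E
```

```text
[536.7867983  229.59061199 146.46496402] [-0.4466806  -0.10878401 -2.30443977]
```

View pics/z5.png

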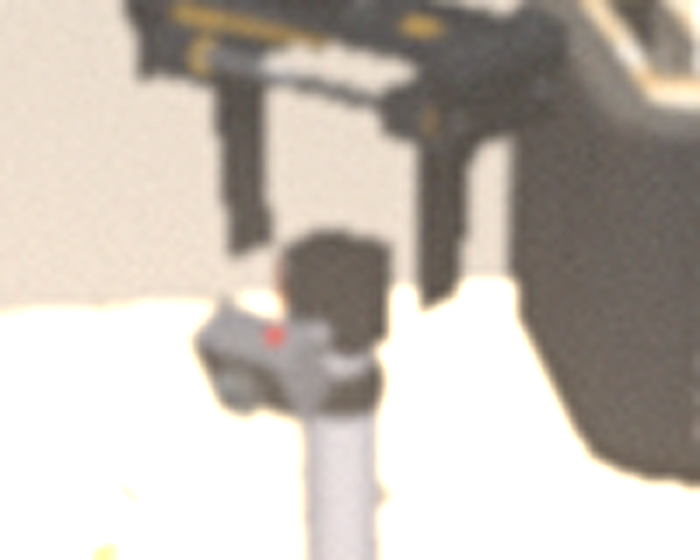

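The tips' midpoint (343,274) lies only slightly above the block's centre (337,298), so the tips look about 30 mm too high. As a check for a y error instead, I'll project the gripper body's end into the earlier top picture, where it shows at about (232,140), (247,168), (233,178).

```bash
python3 - <<'E'
from h import *
a=.72-np.pi/2;d=np.array([np.cos(a),np.sin(a),0]);e=np.array([-d[1],d[0],0]);p=np.array([539.7,230.1,240.4])
for dz,dy in((0,0),(25,0),(0,55)):
    print(dz,dy,[np.round(proj("top",p+90*d+s*37.5*e+[0,dy,h+dz])).tolist() for s in(1,-1) for h in(78,130)])
E
```

```text
0 0 [[236.0, 148.0], [233.0, 139.0], [250.0, 176.0], [248.0, 169.0]]
25 0 [[235.0, 144.0], [232.0, 135.0], [249.0, 173.0], [247.0, 166.0]]
0 55 [[213.0, 141.0], [209.0, 133.0], [226.0, 170.0], [223.0, 163.0]]
```

Request:
{"op": "arm_command", "data": {
  "delta_pos": [
    [0, 0, -0.02],
    [0, 0, -0.04],
    [0, 0, -0.06],
    [0, 0, -0.08],
    [0, 0, -0.08]
  ],
  "delta_rot": [
    [0, 0, 0],
    [0, 0, 0],
    [0, 0, 0],
    [0, 0, 0],
    [0, 0, 0]
  ],
  "claw": [0, 0, 0, 0, 0]
}}

```text
t: 4.88
eef_pos: [538.0, 230.0, 129.9]
tcp_rot: [-3.141, 0.0, 0.719]
ft_force: [0.4, 0.4, 0.7]
opening: 0.998
grip_force: 0.0
```

The y error is ruled out. A TCP reading of about 136 puts the pads on the button whether or not the z offset is real, and keeps clear of the collar. Raising slightly and closing.

Request:
{"op": "arm_command", "data": {
  "delta_pos": [
    [0, 0, 0.024],
    [0, 0, 0.024],
    [0, 0, 0.024],
    [0, 0, 0.024],
    [0, 0, 0.024]
  ],
  "delta_rot": [
    [0, 0, 0],
    [0, 0, 0],
    [0, 0, 0],
    [0, 0, 0],
    [0, 0, 0]
  ],
  "claw": [0.3, 0.3, 0.3, 0.3, 0.3]
}}

```text
t: 5.3
eef_pos: [538.2, 230.1, 136.6]
tcp_rot: [3.141, -0.0, 0.719]
ft_force: [0.3, -0.0, 0.1]
opening: 0.727
grip_force: 0.0
```

Request:
{"op": "arm_command", "data": {
  "delta_pos": [
    [0, 0, 0],
    [0, 0, 0],
    [0, 0, 0],
    [0, 0, 0],
    [0, 0, 0]
  ],
  "delta_rot": [
    [0, 0, 0],
    [0, 0, 0],
    [0, 0, 0],
    [0, 0, 0],
    [0, 0, 0]
  ],
  "claw": [1, 1, 1, 1, 1]
}}

```text
t: 5.72
eef_pos: [535.9, 232.6, 136.2]
tcp_rot: [-3.135, 0.001, 0.718]
ft_force: [-19.2, 31.2, 5.9]
opening: 0.406
grip_force: 18.2
```

Request:
{"op": "arm_command", "data": {
  "delta_pos": [
    [0, 0, 0],
    [0, 0, 0],
    [0, 0, 0],
    [0, 0, 0],
    [0, 0, 0]
  ],
  "delta_rot": [
    [0, 0, 0],
    [0, 0, 0],
    [0, 0, 0],
    [0, 0, 0],
    [0, 0, 0]
  ],
  "claw": [1, 1, 1, 1, 1]
}}

```text
t: 6.13
eef_pos: [535.6, 233.1, 136.3]
tcp_rot: [-3.136, 0.001, 0.719]
ft_force: [-13.5, 21.0, 4.1]
opening: 0.401
grip_force: 29.9
```

```bash
python3 - <<'E'
from h import *
s=state();print({k:np.round(s[k],3) for k in("eef_pos","tcp_rot","ft_force","moment","opening","grip_force")},s["opening"]*95)
E
```

```text
{'eef_pos': array([535.583, 233.112, 136.288]), 'tcp_rot': array([-3.136e+00,  1.000e-03,  7.190e-01]), 'ft_force': array([-13.458,  20.987,   4.098]), 'moment': array([ 3.88 ,  2.455, -0.036]), 'opening': np.float64(0.401), 'grip_force': np.float64(29.867)} 38.12685483938453
```

Opening is 38 mm, so the button is in. I'll null the side load, then lift.

Request:
{"op": "arm_command", "data": {
  "delta_pos": [
    [-0.005, 0.007, 0],
    [-0.01, 0.014, 0],
    [-0.01, 0.014, 0],
    [-0.01, 0.014, 0],
    [-0.01, 0.014, 0]
  ],
  "delta_rot": [
    [0, 0, 0],
    [0, 0, 0],
    [0, 0, 0],
    [0, 0, 0],
    [0, 0, 0]
  ],
  "claw": [1, 1, 1, 1, 1]
}}

```text
t: 6.55
eef_pos: [535.2, 233.8, 136.3]
tcp_rot: [-3.14, 0.0, 0.719]
ft_force: [-4.6, 4.6, 0.7]
opening: 0.404
grip_force: 29.9
```

Request:
{"op": "arm_command", "data": {
  "delta_pos": [
    [-0.003, 0.003, 0],
    [-0.003, 0.003, 0.02],
    [-0.003, 0.003, 0.04],
    [-0.003, 0.003, 0.06],
    [-0.003, 0.003, 0.08]
  ],
  "delta_rot": [
    [0, 0, 0],
    [0, 0, 0],
    [0, 0, 0],
    [0, 0, 0],
    [0, 0, 0]
  ],
  "claw": [1, 1, 1, 1, 1]
}}

```text
t: 6.97
eef_pos: [535.0, 234.1, 156.7]
tcp_rot: [3.141, 0.0, 0.719]
ft_force: [0.5, -0.3, -6.1]
opening: 0.408
grip_force: 29.9
```

Request:
{"op": "arm_command", "data": {
  "delta_pos": [
    [0, 0, 0.05],
    [0, 0, 0.1],
    [0, 0, 0.15],
    [0, 0, 0.2],
    [0, 0, 0.25]
  ],
  "delta_rot": [
    [0, 0, 0],
    [0, 0, 0],
    [0, 0, 0],
    [0, 0, 0],
    [0, 0, 0]
  ],
  "claw": [1, 1, 1, 1, 1]
}}

```text
t: 7.38
eef_pos: [534.9, 234.0, 219.6]
tcp_rot: [3.141, 0.0, 0.719]
ft_force: [1.1, -0.2, -6.2]
opening: 0.405
grip_force: 29.9
```

Request:
{"op": "arm_command", "data": {
  "delta_pos": [
    [0, 0, 0.01],
    [0, 0, 0.02],
    [0, 0, 0.03],
    [0, 0, 0.04],
    [0, 0, 0.04]
  ],
  "delta_rot": [
    [0, 0, 0],
    [0, 0, 0],
    [0, 0, 0],
    [0, 0, 0],
    [0, 0, 0]
  ],
  "claw": [1, 1, 1, 1, 1]
}}

```text
t: 7.8
eef_pos: [535.0, 234.2, 228.9]
tcp_rot: [3.141, 0.0, 0.719]
ft_force: [0.2, -1.6, -3.9]
opening: 0.409
grip_force: 29.8
```

Request:
{"op": "arm_command", "data": {
  "delta_pos": [
    [0, 0, 0.004],
    [0, 0, 0.008],
    [0, 0, 0.012],
    [0, 0, 0.012],
    [0, 0, 0.012]
  ],
  "delta_rot": [
    [0, 0, 0],
    [0, 0, 0],
    [0, 0, 0],
    [0, 0, 0],
    [0, 0, 0]
  ],
  "claw": [1, 1, 1, 1, 1]
}}

```text
t: 8.22
eef_pos: [534.9, 234.2, 231.5]
tcp_rot: [3.142, 0.001, 0.719]
ft_force: [2.4, -2.4, -9.1]
opening: 0.406
grip_force: 29.8
```

At the second stop (risen 95 mm, load rising). Now turning about 0.795 rad counter-clockwise, with a slight upward bias.

Request:
{"op": "arm_command", "data": {
  "delta_pos": [
    [0, 0, 0.003],
    [0, 0, 0.003],
    [0, 0, 0.003],
    [0, 0, 0.003],
    [0, 0, 0.003]
  ],
  "delta_rot": [
    [0, 0, 0.03],
    [0, 0, 0.07],
    [0, 0, 0.11],
    [0, 0, 0.15],
    [0, 0, 0.18]
  ],
  "claw": [1, 1, 1, 1, 1]
}}

```text
t: 8.63
eef_pos: [535.0, 233.9, 231.6]
tcp_rot: [-3.142, 0.001, 1.005]
ft_force: [5.1, -3.3, -14.9]
opening: 0.407
grip_force: 29.8
```

Request:
{"op": "arm_command", "data": {
  "delta_pos": [
    [0.003, -0.002, 0],
    [0.003, -0.002, 0],
    [0.003, -0.002, 0],
    [0.003, -0.002, 0],
    [0.003, -0.002, 0]
  ],
  "delta_rot": [
    [0, 0, 0.03],
    [0, 0, 0.07],
    [0, 0, 0.11],
    [0, 0, 0.15],
    [0, 0, 0.18]
  ],
  "claw": [1, 1, 1, 1, 1]
}}

```text
t: 9.05
eef_pos: [535.6, 233.5, 231.6]
tcp_rot: [-3.141, 0.001, 1.288]
ft_force: [4.3, -2.8, -14.8]
opening: 0.407
grip_force: 29.8
```

Request:
{"op": "arm_command", "data": {
  "delta_pos": [
    [0, 0, 0],
    [0, 0, 0],
    [0, 0, 0],
    [0, 0, 0],
    [0, 0, 0]
  ],
  "delta_rot": [
    [0, 0, 0.03],
    [0, 0, 0.07],
    [0, 0, 0.11],
    [0, 0, 0.14],
    [0, 0, 0.146]
  ],
  "claw": [1, 1, 1, 1, 1]
}}

```text
t: 9.47
eef_pos: [535.9, 233.4, 231.6]
tcp_rot: [-3.141, 0.001, 1.517]
ft_force: [5.1, -3.5, -15.0]
opening: 0.409
grip_force: 29.8
```

```bash
python3 - <<'E'
from h import *
s=state();print({k:np.round(s[k],3) for k in("t","eef_pos","tcp_rot","ft_force","moment","opening","grip_force")})
a=snap("scene","s4.png");t=snap("top","t4.png")
b=cv2.resize(a[90:290,200:320,::-1],None,fx=3,fy=3,interpolation=cv2.INTER_CUBIC);c=cv2.resize(t[130:290,170:370,::-1],None,fx=2.2,fy=2.2,interpolation=cv2.INTER_CUBIC)
o=np.zeros((600,800,3),np.uint8);o[:,:360]=b;o[:c.shape[0],360:360+c.shape[1]]=c
cv2.imwrite("pics/z6.png",cv2.convertScaleAbs(o,alpha=1.3,beta=10))
E
```

```text
{'t': np.float64(9.467), 'eef_pos': array([535.931, 233.359, 231.623]), 'tcp_rot': array([-3.141e+00,  1.000e-03,  1.517e+00]), 'ft_force': array([  5.104,  -3.493, -15.017]), 'moment': array([-0.559, -1.071, -0.075]), 'opening': np.float64(0.409), 'grip_force': np.float64(29.82)}
```

View pics/z6.png

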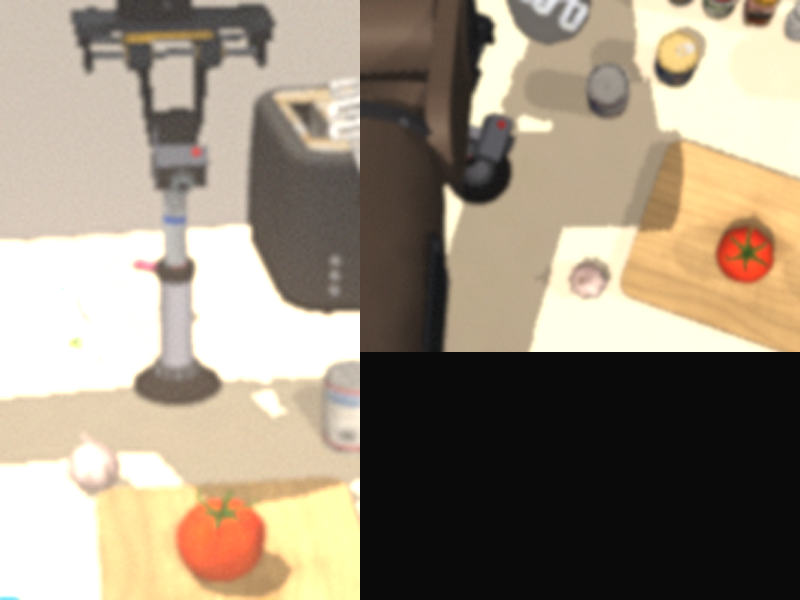

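The blue band is clear, and the lens faces the tomato in the scene view. I'll check the aim with the red dot before and after, and look for the red band above the collar.

```bash
python3 - <<'E'
from h import *
def dot(f,z,r):
    im=cv2.imread(f).astype(float);v0,v1,u0,u1=r;w=np.clip(im[v0:v1,u0:u1,2]-im[v0:v1,u0:u1,:2].max(2)-25,0,None)
    v,u=np.mgrid[v0:v1,u0:u1];return at_z("top",(u*w).sum()/w.sum(),(v*w).sum()/w.sum(),z)-[539.7,232,0],w.sum()
for z in(170,180,188):
  for f,dz,r,yaw in(("pics/top0.png",0,(205,218,222,236),-2.4226),("pics/t4.png",95,(178,195,226,242),-1.6246)):
    p,w=dot(f,z+dz,r);c,s=np.cos(yaw),np.sin(yaw);x,y=c*p[0]+s*p[1],-s*p[0]+c*p[1]
    print(z,f,np.round([x,y,w,np.arctan2(p[1],p[0])],3))
t=518.9-539.7,-134-232;print(np.arctan2(t[1],t[0]))
a=cv2.imread("pics/s4.png")
for v in range(158,184): print(v,[tuple(int(k) for k in a[v,u,::-1]) for u in(256,258,260)])
E
```

```text
170 pics/top0.png [ 56.838  14.472 604.     -2.173]
170 pics/t4.png [ 56.464  15.099 352.     -1.363]
180 pics/top0.png [ 59.236  14.71  604.     -2.179]
180 pics/t4.png [ 58.423  12.922 352.     -1.407]
188 pics/top0.png [ 61.154  14.9   604.     -2.184]
188 pics/t4.png [ 59.99   11.181 352.     -1.44 ]
-1.6275658639187969
158 [(121, 118, 113), (116, 113, 108), (115, 111, 106)]
159 [(123, 120, 116), (118, 115, 111), (117, 113, 108)]
160 [(125, 121, 118), (120, 117, 112), (125, 123, 118)]
161 [(119, 118, 123), (120, 117, 118), (122, 119, 122)]
162 [(99, 104, 129), (102, 105, 123), (102, 104, 123)]
163 [(88, 98, 134), (85, 96, 129), (87, 93, 123)]
164 [(111, 116, 136), (101, 107, 131), (104, 107, 124)]
165 [(138, 138, 140), (126, 127, 132), (126, 124, 125)]
166 [(145, 142, 137), (137, 134, 132), (131, 130, 124)]
167 [(146, 143, 139), (139, 137, 131), (132, 129, 124)]
168 [(145, 141, 139), (138, 136, 132), (132, 129, 123)]
169 [(146, 142, 139), (139, 137, 131), (130, 127, 122)]
170 [(144, 141, 138), (139, 135, 131), (132, 130, 125)]
171 [(144, 140, 138), (138, 134, 129), (132, 130, 125)]
172 [(147, 144, 139), (139, 136, 132), (131, 126, 123)]
173 [(146, 143, 137), (142, 139, 134), (131, 128, 124)]
174 [(143, 141, 136), (143, 139, 135), (133, 130, 124)]
175 [(141, 138, 134), (142, 139, 134), (134, 131, 125)]
176 [(139, 135, 130), (142, 138, 132), (137, 133, 128)]
177 [(130, 127, 123), (137, 131, 127), (136, 126, 121)]
178 [(110, 104, 98), (129, 115, 108), (119, 104, 100)]
179 [(88, 79, 73), (106, 85, 80), (97, 81, 74)]
180 [(75, 64, 56), (82, 69, 61), (79, 66, 60)]
181 [(72, 63, 55), (76, 67, 59), (74, 66, 58)]
182 [(75, 65, 57), (72, 61, 54), (74, 64, 55)]
183 [(86, 78, 70), (83, 75, 69), (84, 75, 69)]
```

The aim agrees with the measured turn to about 0.01 rad. The load rose sharply after 95 mm of travel, which confirms the hard stop. Handing in.

```bash
python3 - <<'E'
from cell import *
s=state();print(s["eef_pos"],s["ft_force"],s["opening"]);print(job_done())
E
```

```text
[535.92363533 233.34767078 231.61119728] [  5.20964851  -2.83372429 -14.50718928] 0.40573668558167386
the job is handed in; nothing more can be done
None
```

I handed the job in with the button held in, the camera held against the second stop (95 mm up) and the lens aimed at the tomato to about 0.01–0.02 rad; the stop is judged from travel and load, as the red band was barely visible in the image.

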